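# Prop the tile case open on its stay and weigh the test tile

### The arm

A 6-joint arm with a two-finger parallel gripper is mounted at the origin on the work surface; the furniture and walls round the work are solid. World frame = base frame: x ahead of the robot, y to its left, z up, the work surface at z = 0. Lengths are in m, angles in rad, forces in N, time in s.
With the tool pointing down it reaches from about 0.3 to 0.875 m from the base axis. Payload 6.4 kg.
Tool frame: the origin (TCP) lies on the centre line of the jaws, within the pads' length; the fingertips stand 25 mm ahead of it and the grasp point (between the pads) lies 6 mm ahead of it (ctrl.tip_reach is the distance from the TCP to the fingertips, in m); z points along the fingers, y is the line along which they close (so a half turn about z gives the same grasp; the last joint's range is limited). The gripper opens to 85 mm and grips with 20 to 120 N. Pads are 22 mm wide; open, the fingers measure 114 mm over their backs; the gripper's body (76 mm by 85 mm) begins 54 mm behind the grasp point. The pads swing forward as they close: fully open they stand 13 mm farther back than shut.
Start: joints at [-1.385, 0.181, 1.607, -0, 1.354, -0.206], TCP at [0.22, -0.531, 0.225] pointing down, gripper open.
Joint ranges: [-2.99, 2.99], [-0.89, 2.07], [0.3, 2.58], [-1.14, 4.28], [0, 2.63], [-3.12, 3.12]. Speed limits (rad/s): [2.57, 2.57, 3.01, 3.14, 3.14, 3.14].

### API

Orientations are given as a unit quaternion [w, x, y, z].
In Python, from bench import ctrl gives the robot as it stands.
- The arm moves only by the tool servo_tool, never from a script. Its argument "motion" is a list that holds one entry, the list of rows, each a list of 5 numbers: the shift along the tool's x, y, z in cm, then the turn about the tool's z in degrees, then the closure, from -1 (fully open) to 1 (shut). In form: [[[dx, dy, dz, twist, claw], ...]]. A call has 1 to 5 rows; each row is the pose to reach, as a shift and turn from the pose commanded when the call began, along the tool's axes at that moment; what a row does not reach only later rows make up. A row lasts 1/10 s, in which the tool goes at most 50 mm and 8.59 degrees, less where a joint would pass 70% of its speed; a pose out of reach is approached as far as the arm can. A call with a gripper value outside its range is refused whole. The fingers move at their own pace and stop on an object; the grip force is fixed at half the most. Time passes only in rows, so rows that repeat a pose let the fingers close. It gives the time, the measured TCP pose, the force, the opening and the grip force at its end, in the units of the state.
- ctrl.get_obs(): the state, without advancing time (a new reading comes with each control period).
- ctrl.camera(name): name is "scene" or "top" or "wrist"; returns a dict with "pixels" (420x560x3 uint8, red, green, blue), "depth" (420x560 float32, m along the optical axis (not along the pixel's ray), 0 where there is no reading), "fx", "fy", "cx", "cy" (pixels), "k1" (the pictures are not rectified: a ray, as slopes to the right and down, at radius r is drawn at 1 + k1 r^2 times it, then the intrinsics apply), "R" (3x3) and "t" (3): a world point X has camera coordinates R X + t; the wrist camera has in their place "hand_eye" (4x4, takes a point from camera to tool coordinates, whose origin is the TCP and whose axes are the flange's). Camera axes: x right, y down, z forward; pixel columns grow to the right and rows downward; lengths in m; the calibration is good to about 2 mm. A picture is of the moment at which its call begins: read the wrist's pose just before it.
- ctrl.hand_in(): hands the job in; it is judged then, once.
The state is a dict: "time_s": time; "q": joint angles; "dq": joint speeds; "joint_efforts": joint torques, N m; "eef_pos": TCP position; "eef_rot": TCP orientation; "wrist_force": force on the tool from outside, world axes, zero at the start; "torque": the same for the moment, N m; "opening": opening from 0.0 (shut) to 1.0 (fully open); "grasp_force": force on a finger pad.
Only numpy, scipy, OpenCV 4.12 (cv2) and the standard library are available. Lean on these libraries where they do the work, as an engineer would, in place of code of your own. Each camera call takes 0.05 s, during which the arm holds its last target. There are 200 camera calls.

### The job

Raise the lid of the wooden tile case and press the knee of its folding stay through past straight so that it locks and the lid stays up by itself. Then tip the tray in the case by its orange bar until the test tile slides down to the notched end, let the tray down flat again, and lay the tile flat in the middle of the scale's steel pan, setting it down rather than dropping it. Leave the lid locked open and do not disturb the other things on the table.

Things in the scene. Friction and masses are not known exactly. Their poses are not given: they have to be found in the camera images.
- case: Wooden case fixed to the table, 110 (x) by 260 mm (y), rim 58 mm high, walls and floor 7 mm. Origin: centre of its underside; x points from the front (lid pull, robot side) to the hinge side, y along its length to the end that carries the folding stay outside, z up. Shut, the lid spans x -57 to 55, y -132 to 132, z 59 to 68 mm. The tray is inside.
- case_lid (a joint): Lid angle in rad: 0 shut, growing as it opens; the stay stops it at 1.40 when straight, and locked it stands at 1.37. The lid weighs about 0.15 kg. Let go below about 0.8 rad it falls shut; from about 1.1 rad the stiff joints hold it, sagging slightly, but this is no lock. Pushing the locked lid further open unlocks the stay.
- lid_hinge (a point): Middle of the lid's hinge axis (the axis runs along the case's y), on the fixed case at x 57.6, z 58.9 mm in its frame.
- lid_pull (a point): Middle of the lower front edge of the brass pull, a flat plate 80 mm wide (y) and 6 mm thick that juts 29 mm forward of the lid's front edge, in the lid's plane. Shut: at x -86, z 62.5 mm in the case frame, with nothing beneath it; it can be hooked from below. It moves with the lid.
- stay_foot (a point): Point on the fixed axis of the stay's lower link (axis along the case's y), level with the middle of the red knob's length: x -10, y 156, z 44 mm in the case frame.
- stay_knob (a point): Middle of the red knob on the stay's knee: a stub 16 mm across along the case's y, from y 138 to 168 mm (case frame). It circles stay_foot at 53.7 mm: lid shut, folded forward (x -63, z 35); lid at 1.2 rad, about above the foot; straight at x 19, z 89; locked 8 mm beyond, back and down. Push it along its circle, up and back, then down; a few newtons lift the lid the last bit and lock it.
- stay_upper (a joint): Angle of the stay's knee in rad: 0 folded (lid shut), 2.75 straight, 3.05 at its stop past straight, where it is locked (the lid's weight holds it there).
- tray (a joint): Tip angle of the white tray in rad: 0 lying flat in the case, at most 0.56; its -y end rises. It falls back when let go. The tray is light (0.15 kg). The tile begins to slide on it at 0.2 to 0.3 rad.
- tray_bar (a point): Middle of the orange lifting bar at the tray's -y end: a round bar 10 mm thick along the case's x, 52 mm free between its two end cheeks, 37 mm above the tray's floor (x -8, y -82, z 48 mm in the case frame when flat), 36 mm clear of the case's end wall. Pinch it across y; it turns in the fingers as the tray tips. It moves with the tray.
- tray_hinge (a point): Middle of the tray's hinge axis, which runs along the case's x: y 95, z 10 mm in the case frame.
- notch_end (a point): Fixed point of the case where the tile's origin lies once it has slid home: x 0, y 59, z 11 mm (the flat tray's floor). The tray is 90 mm wide inside, its sides 12 mm high. Its end stop at y 85 mm has a gap 56 mm wide in the middle, with 34 mm free behind it before the case's wall, so that a finger can go down on either side (in y) of the tile there.
- tile: Fired test tile, cream with black brush strokes, 52 mm (its x) by 85 mm (its y) by 6 mm thick, 45 g. Origin: centre of its underside. It starts flat at the -y end of the tray, against or within 10 mm of the end wall, its long side across the tray.
- scale: Bench scale fixed to the table, 220 by 165 mm, 40 mm high; origin: centre of its underside; x away from the robot, its display and buttons to the front.
- pan_center (a point): Centre of the top of the scale's steel pan, which is 136 mm (scale's x) by 144 mm (y), at height 40 mm.
- pot_blue: Bystander: blue and white pigment pot, 52 mm across, 65 mm high, origin under its centre.
- tumbler: Bystander: unglazed tumbler, 76 mm across, 82 mm high, origin under its centre.
- rib_wood: Bystander: small wooden throwing rib lying flat, 42 by 100 by 8 mm, origin under its centre.

How it is judged:
By the outcome, as a careful person would: the job done as asked, in the order asked, and still so for the second after the job is handed in, with the robot touching nothing.
It also fails if it takes over 67 s, if anything falls off the work surface, if the arm or the gripper's body presses on something with over 40 N, if the wrist force passes 120 N, or if a joint passes its speed limit or range.

## Working session

There is one attempt and no reset: what is moved stays moved. The work goes in short steps, Python scripts to look and compute and a tool call to move; the robot and the scene stay as the last step left them, time stands still between calls to the robot, and variables do not carry over. Pictures are saved under pics/ and viewed, at most 10 in all, crops included, and the job is handed in when it is done.

Besides the shell and the picture viewer there is one more tool, called as name(argument=value, ...), one argument or row to a line, values as JSON. servo_tool: Moves the arm, as the interface text tells. Its arguments: {"type":"object","properties":{"motion":{"type":"array"}},"required":["motion"]}

```bash
ls; mkdir -p pics
cat > h.py <<'E'
import numpy as np, cv2
from bench import ctrl
from scipy.spatial.transform import Rotation as Ro
def grab(n):
    o=ctrl.get_obs(); c=ctrl.camera(n)
    if n=="wrist":
        H=np.array(c["hand_eye"]); w,x,y,z=o["eef_rot"]; T=np.eye(4); T[:3,:3]=Ro.from_quat([x,y,z,w]).as_matrix(); T[:3,3]=o["eef_pos"]
        W=T@H; c["R"]=W[:3,:3].T; c["t"]=-W[:3,:3].T@W[:3,3]
    c["R"]=np.array(c["R"]);c["t"]=np.array(c["t"])
    return c
def save(c,f,s=1): cv2.imwrite(f,cv2.resize(c["pixels"][:,:,::-1],None,fx=s,fy=s))
def slopes(c,uv):
    uv=np.atleast_2d(np.asarray(uv,float)); K=np.array([[c["fx"],0,c["cx"]],[0,c["fy"],c["cy"]],[0,0,1]])
    return cv2.undistortPoints(uv.reshape(-1,1,2),K,np.array([c["k1"],0,0,0.])).reshape(-1,2)
def ray(c,uv):
    s=slopes(c,uv); d=np.c_[s,np.ones(len(s))]@c["R"]; return -c["R"].T@c["t"], d
def onz(c,uv,z):
    o,d=ray(c,uv); return o+d*((z-o[2])/d[:,2])[:,None]
def dep(c,uv):
    uv=np.atleast_2d(uv); o,d=ray(c,uv); i=np.round(uv).astype(int); return o+d*c["depth"][i[:,1],i[:,0]][:,None]
def proj(c,X):
    X=np.atleast_2d(X); p=X@c["R"].T+c["t"]; s=p[:,:2]/p[:,2:]; s=s*(1+c["k1"]*(s**2).sum(1))[:,None]
    return s*[c["fx"],c["fy"]]+[c["cx"],c["cy"]]
def mask(c,lo,hi):
    return cv2.inRange(cv2.cvtColor(c["pixels"],cv2.COLOR_RGB2HSV),np.array(lo),np.array(hi))
def cen(m):
    n,l,s,ct=cv2.connectedComponentsWithStats(m); k=1+np.argsort(-s[1:,4])[:3]; return [(s[i,4],s[i,:4].tolist(),ct[i].round(1).tolist()) for i in k]
E
python3 - <<'E'
from h import *
for n in("top","scene"):
    c=grab(n); save(c,f"pics/{n}0.png",1.4); print(n,-c["R"].T@c["t"],c["R"][2],c["fx"],c["k1"],(c["depth"]>0).mean())
    print("red",cen(mask(c,(0,150,80),(8,255,255))|mask(c,(172,150,80),(180,255,255))),"or",cen(mask(c,(9,170,120),(18,255,255))))
print(ctrl.get_obs())
E
```

```text
pics
top [0.3674687  0.07941993 1.12466552] [ 0.12489523  0.01696125 -0.99202495] 453.0632694913472 0.02054631253330226 0.9961011904761905
red [(np.int32(57), [218, 218, 12, 7], [222.8, 220.7]), (np.int32(51), [49, 142, 21, 7], [58.8, 144.8]), (np.int32(37), [85, 131, 13, 7], [91.1, 133.7])] or []
scene [-0.03603133  1.1573116   0.79557678] [ 0.37688517 -0.76535545 -0.52171697] 515.6775029406263 0.01945603061481826 0.978890306122449
red [(np.int32(69), [71, 318, 24, 28], [80.6, 333.8]), (np.int32(59), [257, 248, 9, 10], [261.0, 252.6]), (np.int32(35), [358, 161, 16, 12], [365.7, 167.9])] or []
{'time_s': 0.1, 'q': array([-1.38531598e+00,  1.81456663e-01,  1.60790339e+00,  3.25257828e-05,
        1.35381683e+00, -2.06313436e-01]), 'dq': array([ 0.00080709, -0.00315996, -0.00193185,  0.00026649, -0.00101413,
        0.0009662 ]), 'joint_efforts': array([-3.84316727e-04, -4.45878911e+01, -3.52238059e+01, -4.70111700e-04,
        4.22675323e-03, -4.31471946e-06]), 'eef_pos': array([ 0.21948554, -0.53091462,  0.22468216]), 'eef_rot': array([-7.91907210e-04,  9.80873864e-01,  1.94642842e-01,  2.41288804e-05]), 'wrist_force': array([ 0.17265843, -0.46399427,  0.42918404]), 'torque': array([ 0.00785084, -0.02939752, -0.02331936]), 'grasp_force': 0.0, 'opening': 0.9996369760776237}
```

View pics/top0.png

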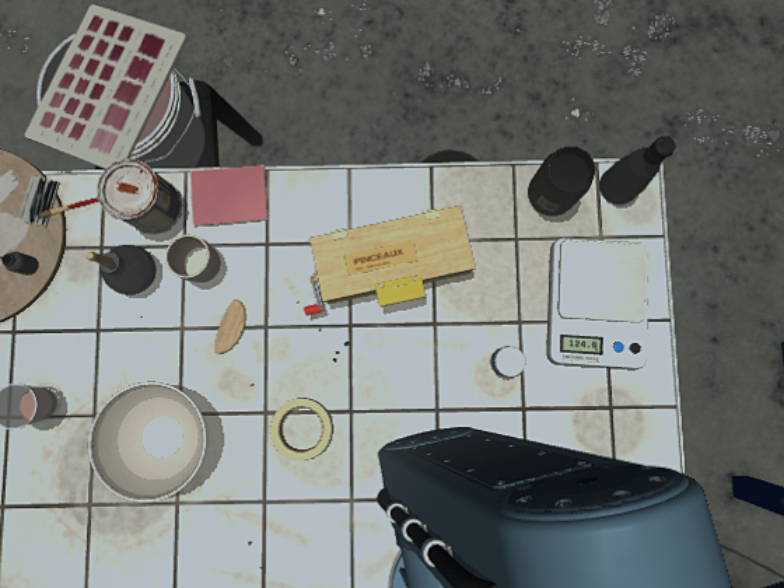

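View pics/scene0.png

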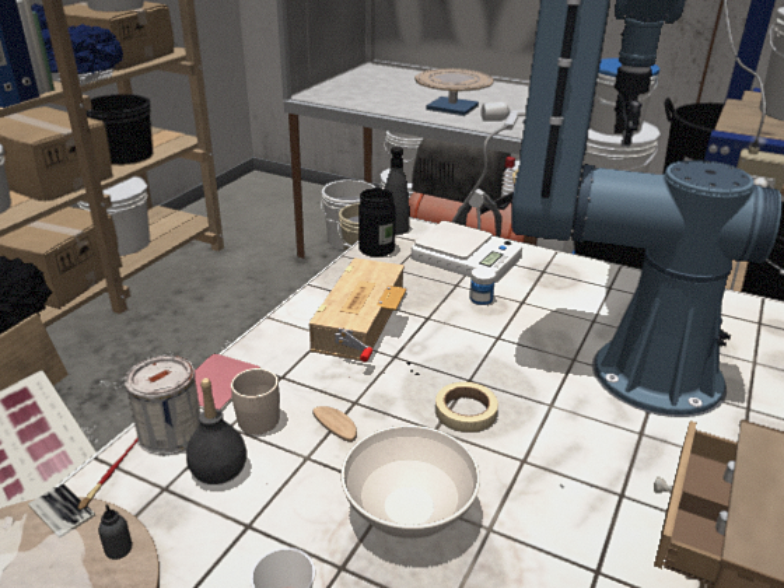

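The top view (scaled 1.4) shows the case with lid corners near (310,238), (460,206), (475,268), (327,302), the yellow pull near (401,291) and the red knob near (314,309). The scale's pan is near (603,281), with the pot at (508,362). The scene view agrees, with the knob at (366,353).

Run:
```python
from h import *
c=grab("top")
cor=np.array([[310,238],[460,206],[475,268],[327,302]])/1.4
m=np.zeros((420,560),np.uint8)
# lid by height from depth
v,u=np.mgrid[0:420,0:560]; uv=np.c_[u.ravel(),v.ravel()].astype(float)
P=dep(c,uv).reshape(420,560,3)
hm=((P[...,2]>0.058)&(P[...,2]<0.08)).astype(np.uint8)*255
roi=np.zeros_like(hm); cv2.fillPoly(roi,[np.array([[200,155],[345,130],[360,205],[215,235]])],255)
hsv=mask(c,(12,60,60),(30,255,255)); print("woodz",np.median(P[...,2][(hm&roi)>0]))
for nm,mm in(("depth",hm&roi),("wood",hsv&roi&hm)):
    mm=cv2.morphologyEx(mm,cv2.MORPH_OPEN,np.ones((9,9)) if 0 else np.ones((3,3)))
    r=cv2.boxPoints(cv2.minAreaRect(max(cv2.findContours(mm,0,2)[0],key=cv2.contourArea)[:,0])); print(nm,r.round(1).tolist())
pull=mask(c,(20,170,100),(32,255,255))&roi; print("pull",cen(pull))
X=onz(c,cor,0.068)
print("hand corners",X.round(4).tolist(),"len",[np.linalg.norm(X[i]-X[(i+1)%4]).round(4) for i in range(4)])
print("knob",onz(c,[222.8,220.7],0.038))
# edge fits: lid mask w/o pull, erode pull out
L=(roi&hm&~cv2.dilate(pull,np.ones((3,3)))); L=cv2.morphologyEx(L,cv2.MORPH_OPEN,np.ones((25,25)))
k=max(cv2.findContours(L,0,2)[0],key=cv2.contourArea)[:,0].astype(float)
W=onz(c,k,0.068)[:,:2].astype(np.float32); rr=cv2.minAreaRect(W); print("lid rect world",rr,cv2.boxPoints(rr).tolist())
print("pull world",onz(c,cen(pull)[0][2],0.068))
# scale pan, pot, etc
q=((P[...,2]>0.033)&(P[...,2]<0.05)).astype(np.uint8)*255; rq=np.zeros_like(q); rq[165:268,385:470]=255
q=cv2.morphologyEx(q&rq,cv2.MORPH_OPEN,np.ones((5,5)))
k=max(cv2.findContours(q,0,2)[0],key=cv2.contourArea)[:,0].astype(float); W=onz(c,k,0.04)[:,:2].astype(np.float32); print("scale",cv2.minAreaRect(W),cv2.boxPoints(cv2.minAreaRect(W)).tolist())
pan=np.array([[565,242],[647,244],[645,319],[558,317]])/1.4; print("pan",onz(c,pan,0.04).round(4).tolist())
print("pot",onz(c,np.array([[508,362]])/1.4,.065)," tumbler",onz(c,np.array([[192,258]])/1.4,.08),"jar",dep(c,np.array([[565,170],[655,150]])/1.4))
save({"pixels":c["pixels"][120:280,190:480]},"pics/crop.png",2.7)
```

```text
woodz 0.06862310039840791
depth [[215.1999969482422, 169.60000610351562], [329.5, 144.89999389648438], [342.1000061035156, 203.5], [227.8000030517578, 228.1999969482422]]
wood [[220.5, 169.6999969482422], [329.29998779296875, 146.3000030517578], [341.6000061035156, 203.39999389648438], [232.8000030517578, 226.8000030517578]]
pull [(np.int32(4), [297, 197, 2, 4], [297.8, 198.5]), (np.int32(2), [302, 208, 1, 2], [302.0, 208.5]), (np.int32(2), [271, 216, 1, 2], [271.0, 216.5])]
hand corners [[0.5901, 0.2359, 0.068], [0.6407, -0.0201, 0.068], [0.5334, -0.0423, 0.068], [0.4802, 0.2072, 0.068]] len [np.float64(0.261), np.float64(0.1095), np.float64(0.2551), np.float64(0.1136)]
knob [[0.47180257 0.23692544 0.038     ]]
lid rect world ((0.5654605627059937, 0.010381428524851799), (0.05928071215748787, 0.0746123418211937), 88.75480651855469) [[0.5275191068649292, -0.018441226333379745], [0.6021138429641724, -0.020062629133462906], [0.6034020185470581, 0.039204083383083344], [0.5288072824478149, 0.040825486183166504]]
pull world [[0.51836243 0.05563984 0.068     ]]
scale ((0.5122277736663818, -0.2601116895675659), (0.14487023651599884, 0.13485579192638397), 85.37828063964844) [[0.4391825497150421, -0.326878160238266], [0.5735998153686523, -0.3377443850040436], [0.585273027420044, -0.19334521889686584], [0.45085573196411133, -0.18247899413108826]]
pan [[0.5804, -0.2019, 0.04], [0.574, -0.3415, 0.04], [0.445, -0.3298, 0.04], [0.4507, -0.1837, 0.04]]
pot [[ 0.37569557 -0.09198439  0.065     ]]  tumbler [[0.5571137  0.43226221 0.08      ]] jar [[ 0.68345843 -0.18684918  0.11977275]
 [ 0.6818074  -0.29537378  0.21145209]]
```

View pics/crop.png

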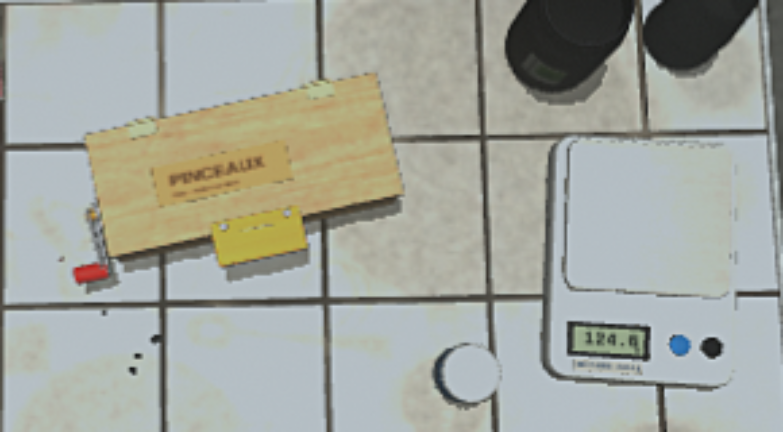

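```bash
cat >> h.py <<'E'
def fit2(Q,P):
    Q=np.asarray(Q,float);P=np.asarray(P,float); q=Q-Q.mean(0);p=P-P.mean(0)
    a=np.arctan2((q[:,0]*p[:,1]-q[:,1]*p[:,0]).sum(),(q*p).sum()); R=np.array([[np.cos(a),-np.sin(a)],[np.sin(a),np.cos(a)]])
    t=P.mean(0)-R@Q.mean(0); return a,t,(Q@R.T+t-P)
def shift(target,tipz=None,yaw=None):
    """tool-frame shift (cm), twist (deg) to bring the TCP to the world target, tool x at yaw"""
    o=ctrl.get_obs(); w,x,y,z=o["eef_rot"]; R=Ro.from_quat([x,y,z,w]).as_matrix()
    d=R.T@(np.array(target)-o["eef_pos"])*100
    tw=None
    if yaw is not None:
        v=R.T@np.array([np.cos(yaw),np.sin(yaw),0]); tw=np.degrees(np.arctan2(v[1],v[0]))
    return d.round(2),tw
def case2w(p,pose):
    a,tx,ty=pose; p=np.asarray(p)/1000; return np.array([tx+np.cos(a)*p[0]-np.sin(a)*p[1],ty+np.sin(a)*p[0]+np.cos(a)*p[1],p[2]])
E
python3 - <<'E'
from h import *
c=grab("top")
cor=np.array([[86,134],[377,73],[404,194],[107,258]])/2.7+[190,120]-.3
a,t,r=fit2(np.array([[55,132],[55,-132],[-57,-132],[-57,132]])/1000,onz(c,cor,.068)[:,:2]); print(np.degrees(a),t,(r*1000).round(1).tolist())
print("knob pred",case2w([-63,153,35],(a,*t)), "obs",onz(c,[222.8,220.7],.040))
g=np.array([[212,228],[303,206],[309,246],[226,266]])/2.7+[190,120]; print("pull obs", onz(c,g,.066).mean(0), case2w([-71,0,66],(a,*t)))
s=grab("scene"); print("scene knob", cen(mask(s,(0,150,80),(8,255,255)))[:2])
o1,d1=ray(c,[222.8,220.7]);o2,d2=ray(s,[261,252.6]); A=np.c_[d1[0],-d2[0]]; k=np.linalg.lstsq(A,o2-o1,rcond=None)[0]; print("tri",o1+k[0]*d1[0],o2+k[1]*d2[0])
w=case2w([-72,0,150],(a,*t)); print("above pull",w,shift(w,yaw=a)); print(ctrl.tip_reach, a,t)
pan=np.array([[567,140],[737,145],[733,297],[565,288]])/2.7+[190,120]; print("pan",onz(c,pan,.04).round(4).tolist())
E
```

```text
10.944019772322562 [0.56297383 0.09731153] [[0.2, 1.8], [0.4, 0.1], [-1.0, -0.7], [0.4, -1.1]]
knob pred [0.47207258 0.2355684  0.035     ] obs [[0.47161055 0.23663555 0.04      ]]
pull obs [0.49752237 0.08090533 0.066     ] [0.49326509 0.08383219 0.066     ]
scene knob [(np.int32(55), [257, 248, 9, 10], [261.1, 252.5]), (np.int32(32), [295, 139, 7, 16], [297.8, 147.3])]
tri [0.4721694  0.23747921 0.03417943] [0.47446833 0.23845633 0.03454178]
above pull [0.49228328 0.08364234 0.15      ] (array([ 48.68, -46.4 ,   7.55]), np.float64(11.504705991359144))
0.025 0.1910091784303889 [0.56297383 0.09731153]
pan [[0.583, -0.1934, 0.04], [0.5754, -0.3435, 0.04], [0.4399, -0.3312, 0.04], [0.4502, -0.1853, 0.04]]
```

servo_tool(
  motion=[
    [[3.2,-3.1,0.2,0,-1],[6.5,-6.2,0.3,0,-1],[9.7,-9.3,0.5,0,-1],[13,-12.4,0.6,0,-1],[16.2,-15.5,0.8,0,-1]],
  ],
)

```text
time_s: 0.75
eef_pos: [0.3105, -0.3247, 0.2175]
eef_rot: [0.0, 0.981, 0.194, 0.0]
wrist_force: [0.7, -0.0, -0.3]
opening: 0.999
grasp_force: 0.0
```

servo_tool(
  motion=[
    [[3.2,-3.1,0.2,0,-1],[6.5,-6.2,0.3,0,-1],[9.7,-9.3,0.5,0,-1],[13,-12.4,0.6,0,-1],[16.2,-15.5,0.8,0,-1]],
  ],
)

```text
time_s: 1.25
eef_pos: [0.4012, -0.1195, 0.2098]
eef_rot: [0.0, 0.981, 0.195, 0.0]
wrist_force: [0.9, -0.7, -0.2]
opening: 0.996
grasp_force: 0.0
```

servo_tool(
  motion=[
    [[3.2,-3.1,0.2,0,-1],[6.5,-6.2,0.3,0,-1],[9.7,-9.3,0.5,4,-1],[13,-12.4,0.6,8,-1],[16.2,-15.4,0.8,11.5,-1]],
  ],
)

```text
time_s: 1.75
eef_pos: [0.4921, 0.085, 0.2017]
eef_rot: [0.0, 0.996, 0.094, 0.0]
wrist_force: [0.2, -0.4, 0.6]
opening: 0.999
grasp_force: 0.0
```

servo_tool(
  motion=[
    [[0,0,0,0,-1],[0,0,0,0,-1]],
  ],
)

```text
time_s: 1.95
eef_pos: [0.4913, 0.0839, 0.2011]
eef_rot: [0.0, 0.995, 0.097, -0.0]
wrist_force: [-0.3, -0.6, -0.0]
opening: 0.996
grasp_force: 0.0
```

Run:
```python
from h import *
c=grab("wrist"); save(c,"pics/w1.png",1.4)
pose=(.191,.56297,.09731)
print(proj(c,[case2w(p,pose) for p in([-57,-40,67],[-57,40,67],[-86,40,67],[-86,-40,67],[-57,132,68],[-63,138,43],[-63,168,43])]).round(1).tolist())
print(shift(case2w([-72,0,85],pose),yaw=.191)); print(ctrl.get_obs()["time_s"],ctrl.get_obs()["eef_pos"])
```

```text
[[320.9, 178.5], [237.4, 178.3], [238.6, 207.0], [319.5, 207.2], [141.2, 178.3], [146.8, 178.7], [118.1, 178.7]]
(array([ 0.13, -0.05, 11.62]), np.float64(0.09140647208677843))
2.0 [0.49122284 0.08299475 0.2011942 ]
```

View pics/w1.png

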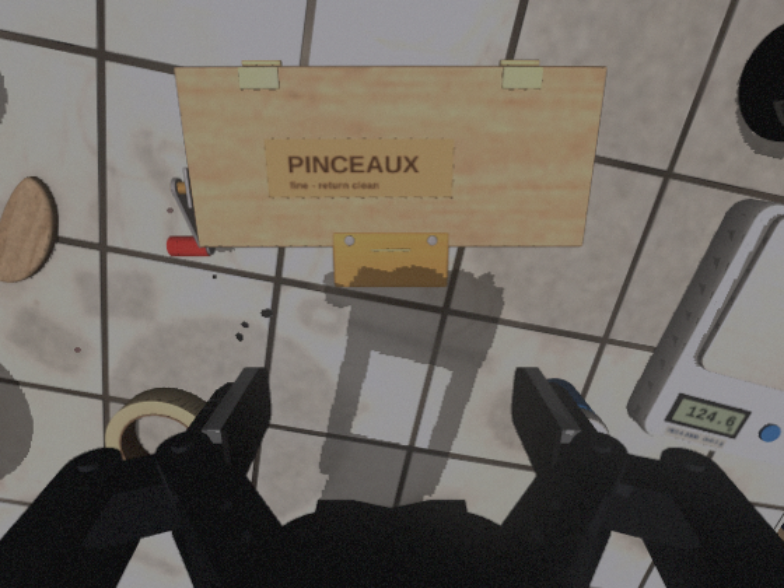

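The wrist view (scaled 1.4) has the pull spanning columns 333–448 and rows 233–286. That is within 1 mm sideways of the prediction, and the pads are centred on it. Next I measure how far the open fingertips reach.

Run:
```python
from h import *
c=grab("wrist"); o=ctrl.get_obs(); w,x,y,z=o["eef_rot"]; R=Ro.from_quat([x,y,z,w]).as_matrix()
uv=np.array([[u,v] for v in range(250,420,2) for u in range(120,440,2)],float); P=(dep(c,uv)-o["eef_pos"])@R*1000
m=(P[:,2]<60)&(P[:,2]>-60); P=P[m]; print(P[:,2].max())
for z in range(-30,30,5):
    q=P[(P[:,2]>z)&(P[:,2]<=z+5)]
    if len(q): print(z,len(q),"x",q[:,0].min().round(),q[:,0].max().round(),"y",np.sort(q[:,1])[[0,-1]].round(), "inner",q[q[:,1]<0][:,1].max().round() if (q[:,1]<0).any() else 0,q[q[:,1]>0][:,1].min().round() if (q[:,1]>0).any() else 0)
```

```text
-17.920837278100798
-30 140 x -10.0 12.0 y [-55.  55.] inner -42.0 42.0
-25 96 x -11.0 11.0 y [-49.  48.] inner -42.0 42.0
-20 17 x -3.0 8.0 y [-43.  43.] inner -43.0 42.0
```

Run:
```python
from h import *
c=grab("wrist"); o=ctrl.get_obs(); w,x,y,z=o["eef_rot"]; R=Ro.from_quat([x,y,z,w]).as_matrix()
print(np.array(c["hand_eye"]).round(3))
for z in(-30,-18,0,12,25): print(z,proj(c,[o["eef_pos"]+R@np.array([11,s*42,z])/1000 for s in(-1,1)]).round())
print(c["depth"][264:330:6,185].round(3),c["depth"][264:330:6,192].round(3));
```

```text
[[-0.    -0.952 -0.307  0.079]
 [ 1.    -0.001  0.     0.   ]
 [-0.    -0.307  0.952 -0.148]
 [ 0.     0.     0.     1.   ]]
-30 [[184. 270.]
 [374. 270.]]
-18 [[192. 257.]
 [366. 257.]]
0 [[201. 242.]
 [357. 242.]]
12 [[206. 233.]
 [352. 233.]]
25 [[211. 225.]
 [347. 225.]]
[0.139 0.135 0.135 0.135 0.134 0.137 0.135 0.136 0.136 0.135 0.424] [0.394 0.395 0.145 0.146 0.146 0.146 0.148 0.412 0.415 0.418 0.422]
```

Run:
```python
from h import *
c=grab("wrist"); print("lid z by wrist depth",np.median(dep(c,[[200,140],[350,80],[280,190]])[:,2:],0), dep(c,[[200,140],[280,190],[200,220]]))
s=grab("scene"); o=ctrl.get_obs()
v,u=np.mgrid[0:420,0:560]; P=dep(s,np.c_[u.ravel(),v.ravel()].astype(float))
d=P-o["eef_pos"]; m=(np.abs(d[:,0])<.04)&(np.abs(d[:,1])<.08)&(d[:,2]>-.08)&(d[:,2]<.05); d=d[m]*1000
for z in range(-60,50,5):
    q=d[(d[:,2]>z)&(d[:,2]<=z+5)]
    if len(q): print(z,len(q),q.min(0).round(),q.max(0).round())
p=proj(s,o["eef_pos"])[0].astype(int); save({"pixels":s["pixels"][p[1]-60:p[1]+90,p[0]-90:p[0]+90]},"pics/g.png",4); print(p)
```

```text
lid z by wrist depth [0.06771178] [[ 0.52880716  0.16304259  0.06771178]
 [ 0.49607242  0.0816557   0.06803893]
 [ 0.42157557  0.16858012 -0.00111621]]
15 16 [-17. -45.  16.] [20. 52. 20.]
20 23 [-18. -44.  20.] [15. 55. 25.]
25 28 [-19. -54.  25.] [19. 57. 30.]
30 33 [-20. -50.  30.] [20. 61. 35.]
35 29 [-19. -51.  35.] [14. 58. 39.]
40 27 [-19. -51.  40.] [11. 60. 45.]
45 28 [-20. -48.  45.] [12. 59. 50.]
[284 166]
```

View pics/g.png

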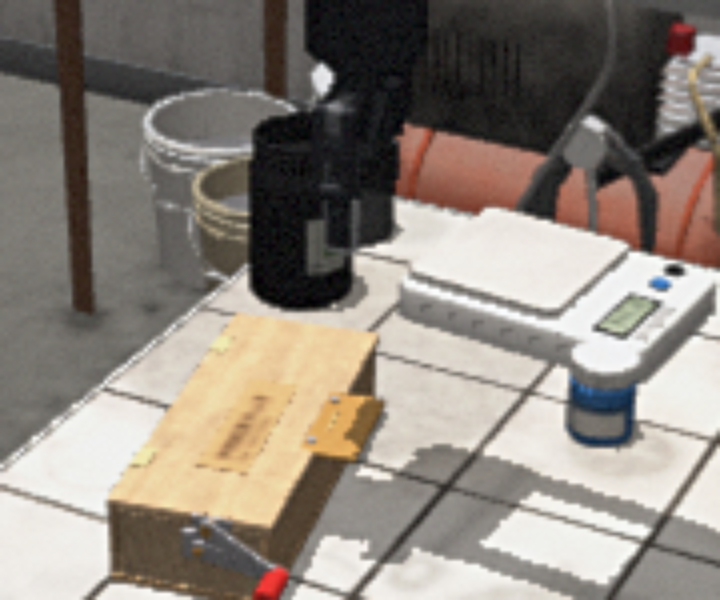

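Both cameras put the open fingertips about 19 mm behind the reported TCP, rather than ahead of it, so I use the measured value. Next is the descent over the pull.

servo_tool(
  motion=[
    [[-0.2,0,3,0,-1],[-0.2,0,6,0,-1],[-0.2,0,9,0,-1],[-0.2,0,12,0,-1],[-0.2,0,13,0,-1]],
  ],
)

```text
time_s: 2.7
eef_pos: [0.4873, 0.0818, 0.0688]
eef_rot: [-0.0, 0.996, 0.095, -0.002]
wrist_force: [0.1, -0.2, -0.6]
opening: 0.999
grasp_force: 0.0
```

servo_tool(
  motion=[
    [[0,0,0.7,0,-1],[0,0,1.4,0,-1],[0,0,2,0,-1]],
  ],
)

```text
time_s: 3.0
eef_pos: [0.4907, 0.0824, 0.0523]
eef_rot: [0.0, 0.995, 0.095, 0.001]
wrist_force: [0.3, -0.0, -0.1]
opening: 1.004
grasp_force: 0.0
```

Run:
```python
from h import *
c=grab("wrist"); save(c,"pics/w2.png",1.2); o=ctrl.get_obs(); print(o["eef_pos"],o["wrist_force"])
```

```text
[0.48990522 0.08246506 0.05126357] [-0.45270637 -0.84553441 -0.7854358 ]
```

View pics/w2.png

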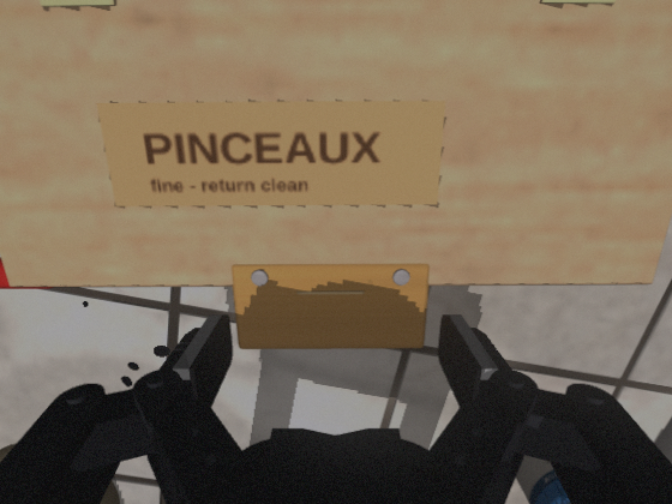

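The pads straddle the pull, which sits at columns 238–426 and rows 265–347 (scaled 1.2). I nudge 1.5 mm to the left and 5 mm forward, then go down and close.

servo_tool(
  motion=[
    [[0.3,-0.1,0,0,-1],[0.5,-0.15,0,0,-1],[0.5,-0.15,0.8,0,-1],[0.5,-0.15,1.5,0,-1],[0.5,-0.15,1.5,0,-1]],
  ],
)

```text
time_s: 3.55
eef_pos: [0.4931, 0.0851, 0.0352]
eef_rot: [-0.0, 0.995, 0.095, -0.001]
wrist_force: [-0.1, 0.2, -0.1]
opening: 1.001
grasp_force: 0.0
```

servo_tool(
  motion=[
    [[0,0,0,0,1],[0,0,0,0,1],[0,0,0,0,1],[0,0,0,0,1],[0,0,0,0,1]],
  ],
)

```text
time_s: 4.05
eef_pos: [0.4934, 0.0848, 0.0365]
eef_rot: [0.0, 0.995, 0.096, -0.001]
wrist_force: [-5.2, -2.8, 5.0]
opening: 0.918
grasp_force: 71.2
```

Run:
```python
from h import *
o=ctrl.get_obs(); print(o["eef_pos"],o["wrist_force"],o["opening"])
p=o["eef_pos"]; h=case2w([57.6,0,58.9],(.191,.564,.0975)); e=np.array([np.cos(.191),np.sin(.191)])
X=(p[:2]-h[:2])@e; Z=.0655-.0589+0; r=np.hypot(X,Z); t0=np.arctan2(Z,-X); print("r",r,t0)
for t in np.arange(.1,1.4,.1): print(round(t,2),"dx %.2f dz %.2f"%((-r*np.cos(t0+t)-X)*100,-(r*np.sin(t0+t)-Z)*100))
```

```text
[0.49344975 0.08481841 0.03646441] [-5.20232324 -2.84295718  5.01445212] 0.9183918676392793
r 0.12944313360171197 0.051009759115520754
0.1 dx 0.13 dz -1.29
0.2 dx 0.39 dz -2.56
0.3 dx 0.77 dz -3.79
0.4 dx 1.28 dz -4.98
0.5 dx 1.90 dz -6.12
0.6 dx 2.63 dz -7.18
0.7 dx 3.47 dz -8.17
0.8 dx 4.39 dz -9.07
0.9 dx 5.41 dz -9.88
1.0 dx 6.50 dz -10.57
1.1 dx 7.65 dz -11.16
1.2 dx 8.86 dz -11.63
1.3 dx 10.11 dz -11.97
```

servo_tool(
  motion=[
    [[0.1,0,-1.3,0,1],[0.4,0,-2.6,0,1],[0.8,0,-3.8,0,1],[1.3,0,-5,0,1],[1.9,0,-6.1,0,1]],
  ],
)

```text
time_s: 4.55
eef_pos: [0.5141, 0.0889, 0.0986]
eef_rot: [-0.0, 0.995, 0.096, 0.001]
wrist_force: [8.0, -0.0, -14.3]
opening: 0.913
grasp_force: 79.7
```

servo_tool(
  motion=[
    [[0.7,0,-1.1,0,1],[1.6,0,-2.1,0,1],[2.5,0,-3,0,1],[3.5,0,-3.8,0,1],[4.6,0,-4.5,0,1]],
  ],
)

```text
time_s: 5.05
eef_pos: [0.5573, 0.0974, 0.142]
eef_rot: [-0.0, 0.995, 0.096, -0.001]
wrist_force: [7.7, -1.1, -20.3]
opening: 0.904
grasp_force: 78.3
```

servo_tool(
  motion=[
    [[0.6,0,-0.3,0,1],[1.1,0,-0.6,0,1],[1.8,0,-0.8,0,1],[2.4,0,-1.1,0,1],[2.4,0,-1.1,0,1]],
  ],
)

```text
time_s: 5.55
eef_pos: [0.5823, 0.1024, 0.153]
eef_rot: [-0.0, 0.995, 0.096, 0.0]
wrist_force: [5.4, 0.9, -17.6]
opening: 0.902
grasp_force: 79.6
```

Run:
```python
from h import *
s=grab("scene"); save({"pixels":s["pixels"][130:290,190:390]},"pics/s2.png",4); t=grab("top")
for c in(s,t): print(cen(mask(c,(0,170,80),(6,255,255))|mask(c,(175,170,80),(180,255,255))))
pose=(.191,.564,.0975)
for th,k in((1.2,[-10,153,97.7]),(1.3,[3,153,96]),(1.4,[19,153,89]),(1.37,[25,153,85])): print(th,proj(s,case2w(k,pose)),proj(t,case2w(k,pose)))
```

```text
[(np.int32(54), [239, 224, 8, 11], [242.3, 228.7]), (np.int32(52), [72, 324, 18, 21], [79.2, 335.6]), (np.int32(19), [362, 112, 4, 7], [363.3, 115.9])]
[(np.int32(53), [209, 194, 10, 7], [213.8, 197.2]), (np.int32(52), [49, 142, 21, 7], [58.8, 144.8]), (np.int32(1), [100, 122, 1, 1], [100.0, 122.0])]
1.2 [[241.46015334 227.65195115]] [[215.18863453 195.22331817]]
1.3 [[236.52039191 227.36740058]] [[214.25220213 189.87479523]]
1.4 [[230.54950056 228.67188727]] [[213.45758465 183.70746227]]
1.37 [[228.34806345 229.61786056]] [[213.26058956 181.52704894]]
```

View pics/s2.png

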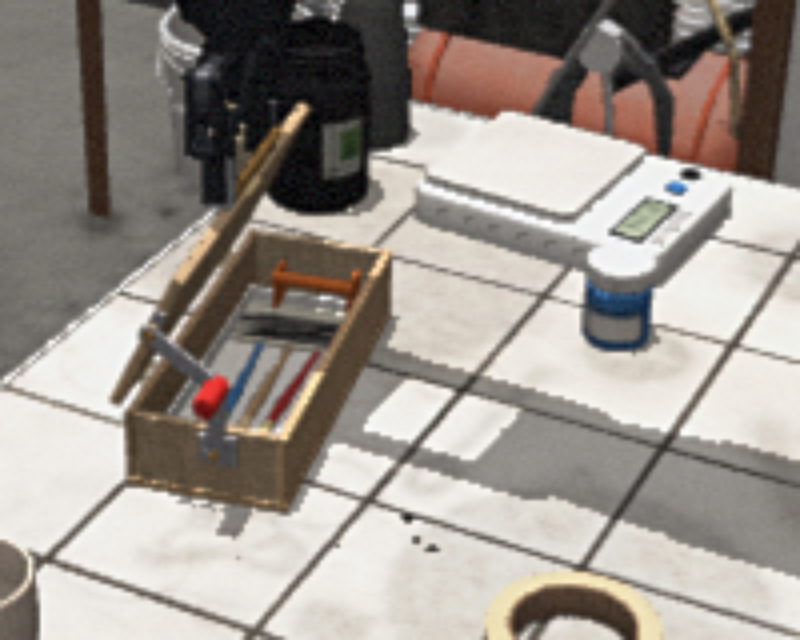

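The scene crop shows the lid up at about 1.18 rad, with the knob (208,397 in the crop) above its foot and the tray with the orange bar and tile visible inside. I lift a bit more, release and go up.

servo_tool(
  motion=[
    [[0.5,0,-0.2,0,1],[1,0,-0.3,0,1],[1.3,0,-0.4,0,1],[1.3,0,-0.4,0,1]],
  ],
)

```text
time_s: 6.05
eef_pos: [0.5944, 0.1047, 0.1568]
eef_rot: [-0.0, 0.995, 0.096, -0.0]
wrist_force: [3.4, 0.8, -22.6]
opening: 0.899
grasp_force: 79.3
```

servo_tool(
  motion=[
    [[0,0,0,0,-1],[0,0,0,0,-1],[0,0,0,0,-1],[0,0,-1,0,-1],[0,0,-2,0,-1]],
  ],
)

```text
time_s: 6.55
eef_pos: [0.595, 0.1043, 0.1795]
eef_rot: [0.0, 0.995, 0.095, 0.001]
wrist_force: [-0.1, 0.5, 0.5]
opening: 0.996
grasp_force: 0.0
```

servo_tool(
  motion=[
    [[0,0,-2,0,-1],[0,0,-5,0,-1],[0,0,-8,0,-1],[0,0,-8,0,-1]],
  ],
)

```text
time_s: 6.95
eef_pos: [0.5975, 0.1044, 0.2647]
eef_rot: [0.001, 0.995, 0.095, 0.006]
wrist_force: [-0.4, 0.6, 0.1]
opening: 0.998
grasp_force: 0.0
```

Run:
```python
from h import *
s=grab("scene"); t=grab("top"); k=[]
for c in(s,t):
    q=cen(mask(c,(0,170,80),(6,255,255))|mask(c,(175,170,80),(180,255,255))); print(q); k.append(q[0][2])
o1,d1=ray(s,k[0]);o2,d2=ray(t,k[1]); A=np.c_[d1[0],-d2[0]]; l=np.linalg.lstsq(A,o2-o1,rcond=None)[0]; w=(o1+l[0]*d1[0]+o2+l[1]*d2[0])/2
a=.191; d=w-[.564,.0975,0]; kc=[(np.cos(a)*d[0]+np.sin(a)*d[1])*1e3,(-np.sin(a)*d[0]+np.cos(a)*d[1])*1e3,w[2]*1e3]; print("knob case",kc)
o=ctrl.get_obs(); d=o["eef_pos"]-[.564,.0975,0]; print("tcp case",(np.cos(a)*d[0]+np.sin(a)*d[1])*1e3,(-np.sin(a)*d[0]+np.cos(a)*d[1])*1e3,o["eef_pos"],o["time_s"])
print(shift(case2w([kc[0]-8-11-12,153+49,200],(a,.564,.0975)),yaw=a))
```

```text
[(np.int32(52), [235, 224, 9, 10], [239.0, 228.2]), (np.int32(51), [71, 323, 20, 22], [79.2, 335.7]), (np.int32(23), [362, 112, 6, 7], [363.8, 115.2])]
[(np.int32(53), [49, 142, 21, 7], [58.8, 144.9])]
knob case [np.float64(6.814674256064649), np.float64(377.01831890047924), np.float64(283.67537710696996)]
tcp case 31.96016289696517 0.852958193603379 [0.59521704 0.10440479 0.25977064] 7.05
(array([ -5.64, -20.12,   5.94]), np.float64(-0.0009460843939611053))
```

servo_tool(
  motion=[
    [[-1.4,-4,0,0,-1],[-2.8,-8,0,0,-1],[-4.1,-12,0,0,-1],[-5.4,-16,0,0,-1],[-6.7,-19.7,0,0,-1]],
  ],
)

```text
time_s: 7.55
eef_pos: [0.4895, 0.2863, 0.2565]
eef_rot: [0.0, 0.995, 0.095, -0.001]
wrist_force: [-0.1, -0.2, -0.7]
opening: 1.001
grasp_force: 0.0
```

servo_tool(
  motion=[
    [[0,0,4,0,-1],[0,0,8,0,-1],[0,0,12,0,-1],[0,0,14,0,-1],[0,0,14,0,-1]],
  ],
)

```text
time_s: 8.05
eef_pos: [0.4876, 0.2839, 0.1129]
eef_rot: [0.001, 0.995, 0.095, -0.004]
wrist_force: [-0.8, -0.6, 0.4]
opening: 1.002
grasp_force: 0.0
```

Run:
```python
from h import *
s=grab("scene"); t=grab("top"); w=grab("wrist"); a=.191
R=lambda c:mask(c,(0,170,60),(6,255,255))|mask(c,(175,170,60),(180,255,255))
for n,c in zip("stw",(s,t,w)): print(n,cen(R(c)))
im=np.hstack([w["pixels"],s["pixels"][100:380,150:430][:280]]) if 0 else w["pixels"]
pp=s["pixels"][140:280,180:340]; pp=cv2.resize(pp,(320,280)); q=np.zeros((420,320,3),np.uint8); q[:280]=pp
cv2.imwrite("pics/w3.png",np.hstack([w["pixels"],q])[:,:800,::-1])
o=ctrl.get_obs(); d=o["eef_pos"]-[.564,.0975,0]; print("tcp case",(np.cos(a)*d[0]+np.sin(a)*d[1])*1e3,(-np.sin(a)*d[0]+np.cos(a)*d[1])*1e3,o["eef_pos"],o["time_s"])
```

```text
s [(np.int32(48), [71, 324, 19, 21], [78.7, 336.3]), (np.int32(29), [361, 112, 6, 7], [363.7, 115.6]), (np.int32(13), [258, 225, 7, 10], [260.8, 229.6])]
t [(np.int32(57), [263, 189, 37, 7], [279.2, 191.8]), (np.int32(55), [49, 142, 21, 7], [58.7, 145.0]), (np.int32(15), [208, 192, 5, 4], [209.9, 193.5])]
w [(np.int32(782), [332, 185, 51, 24], [357.0, 198.2]), (np.int32(9), [545, 184, 7, 4], [547.9, 185.4]), (np.int32(3), [553, 185, 2, 3], [553.3, 186.0])]
tcp case -35.17633814996377 198.06761238960365 [0.49186203 0.28528783 0.1185582 ] 8.2
```

View pics/w3.png

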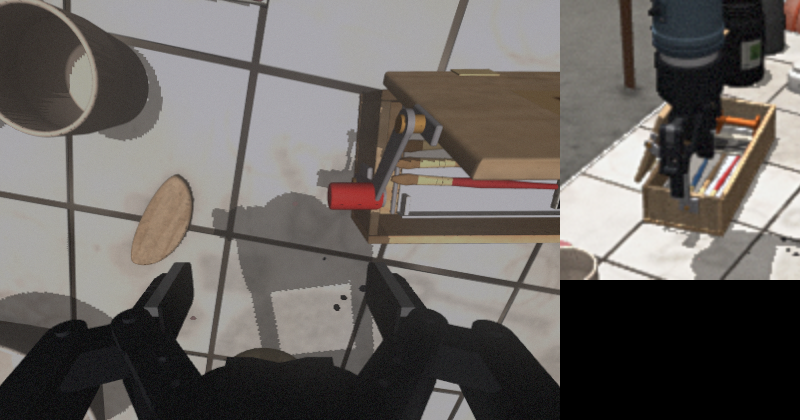

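The wrist view shows the red knob at columns 330–378 and rows 183–210, ahead of the right finger, whose tip is near (370,265).

Run:
```python
from h import *
w=grab("wrist"); a=.191
def cc(W): d=np.atleast_2d(W)-[.564,.0975,0]; return np.c_[np.cos(a)*d[:,0]+np.sin(a)*d[:,1],-np.sin(a)*d[:,0]+np.cos(a)*d[:,1],d[:,2]]*1000
print(cc(onz(w,[[330,197],[376,197],[355,197]],.097)).round(1), cc(dep(w,[[340,198],[355,198],[350,190],[350,204]])).round(1))
```

```text
[[ -5.4 167.8  97. ]
 [ -5.4 140.7  97. ]
 [ -5.4 153.1  97. ]] [[ -3.9 163.4 104.1]
 [ -4.  154.9 103.9]
 [  0.5 157.9 103.4]
 [ -7.4 157.5 104.2]]
```

servo_tool(
  motion=[
    [[0,0,1.5,0,-1],[0,0,3,0,-1],[0,0,4.4,0,-1],[0.5,0,4.5,0,-1],[0.9,0,4.5,0,-1]],
  ],
)

```text
time_s: 8.75
eef_pos: [0.4999, 0.2866, 0.0715]
eef_rot: [0.0, 0.995, 0.095, -0.001]
wrist_force: [1.0, 0.9, 0.1]
opening: 1.0
grasp_force: 0.0
```

servo_tool(
  motion=[
    [[0.4,0,0,0,-1],[0.8,0,0.1,0,-1],[1.2,0,0.2,0,-1],[1.6,0,0.3,0,-1],[2,0,0.5,0,-1]],
  ],
)

```text
time_s: 9.25
eef_pos: [0.5202, 0.2907, 0.0678]
eef_rot: [-0.0, 0.995, 0.095, 0.0]
wrist_force: [-2.0, -0.7, 1.3]
opening: 1.002
grasp_force: 1.2
```

servo_tool(
  motion=[
    [[0.3,0,0.2,0,-1],[0.6,0,0.4,0,-1],[0.9,0,0.6,0,-1],[1.1,0,0.7,0,-1],[1.1,0,0.7,0,-1]],
  ],
)

```text
time_s: 9.75
eef_pos: [0.5306, 0.2927, 0.0602]
eef_rot: [-0.0, 0.995, 0.095, -0.0]
wrist_force: [-1.1, -0.9, -0.5]
opening: 0.998
grasp_force: 0.4
```

Run:
```python
from h import *
w=grab("wrist"); a=.191
def cc(W): d=np.atleast_2d(W)-[.564,.0975,0]; return np.c_[np.cos(a)*d[:,0]+np.sin(a)*d[:,1],-np.sin(a)*d[:,0]+np.cos(a)*d[:,1],d[:,2]]*1000
m=mask(w,(0,170,50),(6,255,255))|mask(w,(175,170,50),(180,255,255)); print(cen(m)); u=np.array(cen(m)[0][2]); print(cc(dep(w,u)),cc(onz(w,u,.092)))
o=ctrl.get_obs(); print(cc(o["eef_pos"]),o["wrist_force"],o["time_s"])
```

```text
[(np.int32(1621), [347, 236, 61, 33], [376.4, 252.8]), (np.int32(3), [409, 266, 3, 1], [410.0, 266.0]), (np.int32(2), [346, 237, 2, 2], [346.5, 237.5])]
[[ 25.79854511 156.83350558  94.36633508]] [[ 24.61026222 155.98233795  92.        ]]
[[  4.26721833 197.98785808  60.21780357]] [-1.06048321 -1.0126575  -1.16703351] 9.8
```

The knob is at about x 25.5, z 86, past straight and clear of the finger, so it has snapped into lock. I back off and move to above the tray bar.

servo_tool(
  motion=[
    [[-1.5,0,-0.5,0,-1],[-4,0,-2,0,-1],[-5,0,-7,0,-1],[-5,0,-12,0,-1],[-5,0,-16,0,-1]],
  ],
)

```text
time_s: 10.3
eef_pos: [0.4818, 0.2835, 0.2236]
eef_rot: [-0.0, 0.995, 0.096, 0.002]
wrist_force: [0.3, 0.4, 0.5]
opening: 1.0
grasp_force: 0.0
```

servo_tool(
  motion=[
    [[0,4.5,0,0,-1],[0,9,0,0,-0.5],[0,13.5,0,0,-0.3],[0,18,0,0,-0.3],[0,22.5,0,0,-0.3]],
  ],
)

```text
time_s: 10.8
eef_pos: [0.5247, 0.0606, 0.221]
eef_rot: [0.0, 0.995, 0.096, 0.001]
wrist_force: [0.7, -0.2, -0.2]
opening: 0.647
grasp_force: 0.0
```

servo_tool(
  motion=[
    [[0.7,3,0,0,-0.3],[1.3,5.5,0,0,-0.3],[1.3,5.5,0,0,-0.3]],
  ],
)

```text
time_s: 11.1
eef_pos: [0.5488, 0.0076, 0.2209]
eef_rot: [0.001, 0.996, 0.094, 0.001]
wrist_force: [0.3, -0.0, -0.3]
opening: 0.649
grasp_force: 0.0
```

```bash
cat >> h.py <<'E'
A0=.191
def cc(W): d=np.atleast_2d(W)-[.564,.0975,0]; return (np.c_[np.cos(A0)*d[:,0]+np.sin(A0)*d[:,1],-np.sin(A0)*d[:,0]+np.cos(A0)*d[:,1],d[:,2]]*1000).round(1)
def red(c): return mask(c,(0,170,60),(6,255,255))|mask(c,(175,170,60),(180,255,255))
def fingers(c):
    o=ctrl.get_obs(); w,x,y,z=o["eef_rot"]; R=Ro.from_quat([x,y,z,w]).as_matrix()
    uv=np.array([[u,v] for v in range(180,420,2) for u in range(80,480,2)],float); P=(dep(c,uv)-o["eef_pos"])@R*1000
    P=P[(P[:,2]<15)&(P[:,2]>-30)&(np.abs(P[:,0])<14)&(np.abs(P[:,1])<62)]; print("tip z",np.sort(P[:,2])[-5:].round(1) if len(P) else P)
    if len(P): q=P[P[:,2]>P[:,2].max()-6]; print("inner",q[q[:,1]<0][:,1].max(initial=-99),q[q[:,1]>0][:,1].min(initial=99),"outer",q[:,1].min(),q[:,1].max())
E
python3 - <<'E'
from h import *
w=grab("wrist"); s=grab("scene"); cv2.imwrite("pics/w4.png",np.hstack([w["pixels"],cv2.resize(s["pixels"][140:350,180:300],(240,420))])[:,:,::-1])
o=ctrl.get_obs(); print(cc(o["eef_pos"]),o["wrist_force"],o["time_s"],o["opening"]); fingers(w)
m=mask(w,(5,150,60),(14,255,255)); q=cen(m); print(q); print(cc(onz(w,q[0][2],.05)))
print(cen(red(s)),proj(s,case2w([25.5,153,84.3],(.191,.564,.0975))))
E
```

```text
[[-32.8 -82.2 220.5]] [-0.48872299  0.02101146 -0.13341071] 11.2 0.6512715248577114
tip z [-10.5 -10.1 -10.   -9.8  -9.7]
inner -23.878587754218803 30.775743976197898 outer -30.8393124986849 37.56624549509538
[(np.int32(521), [270, 134, 25, 56], [276.2, 159.7]), (np.int32(1), [32, 131, 1, 1], [32.0, 131.0])]
[[ -3.6 -83.1  50. ]]
[(np.int32(59), [224, 226, 9, 10], [228.1, 230.2]), (np.int32(48), [72, 324, 18, 21], [79.2, 335.7]), (np.int32(29), [361, 112, 7, 7], [363.6, 115.7])] [[228.17062929 229.81914778]]
```

View pics/w4.png

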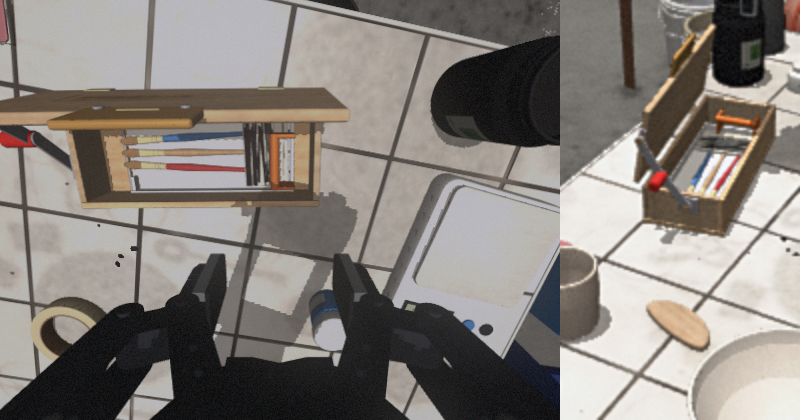

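The lid is locked: the knob pixel matches the locked prediction. In the wrist view the orange bar is at (276,160) and the dark-stroked tile at (257,155). I narrow the fingers, descend and pinch the bar.

servo_tool(
  motion=[
    [[0.7,0,0,0,0.2],[1.4,0,4,0,0.2],[1.4,0,8,0,0.2],[1.4,0,12,0,0.2],[1.4,0,14,0,0.2]],
  ],
)

```text
time_s: 11.7
eef_pos: [0.5588, 0.0154, 0.0768]
eef_rot: [-0.001, 0.995, 0.096, -0.002]
wrist_force: [-1.0, 0.2, 0.0]
opening: 0.399
grasp_force: 0.0
```

Run:
```python
from h import *
w=grab("wrist"); save(w,"pics/w5.png",1)
o=ctrl.get_obs(); print(cc(o["eef_pos"]),o["wrist_force"],o["time_s"],o["opening"]); fingers(w)
m=mask(w,(5,150,60),(14,255,255)); q=cen(m); print(q); print(cc(onz(w,q[0][2],.053)))
```

```text
[[-22.1 -79.2  74.6]] [-2.3023958   0.6068888  -2.89919634] 11.75 0.3972041855724347
tip z [-9.4 -9.  -8.9 -8.8 -8.6]
inner -15.995999030227443 17.903026252995964 outer -21.90577118473079 24.31509511272023
[(np.int32(807), [274, 213, 38, 50], [284.2, 240.6]), (np.int32(13), [290, 245, 4, 7], [291.0, 248.5]), (np.int32(8), [295, 246, 3, 5], [296.0, 248.1])]
[[-19.9 -83.1  53. ]]
```

View pics/w5.png

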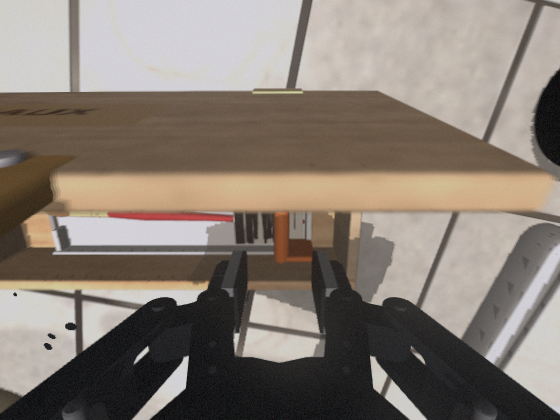

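The bar, at about (282,240), sits between the fingertips (245,255) and (315,255). The camera is now behind the lid. The force reading is slightly off zero, so I let it settle before going further.

servo_tool(
  motion=[
    [[0,0,0,0,0.2],[0,0,0,0,0.2]],
  ],
)

```text
time_s: 11.95
eef_pos: [0.5623, 0.014, 0.082]
eef_rot: [0.0, 0.995, 0.096, 0.001]
wrist_force: [0.8, 0.0, -0.6]
opening: 0.398
grasp_force: 0.0
```

Run:
```python
from h import *
o=ctrl.get_obs(); print(cc(o["eef_pos"]),o["wrist_force"],o["torque"],o["time_s"],o["opening"]); s=grab("scene"); q=cen(red(s))[0]; print(q)
```

```text
[[-17.5 -81.6  82. ]] [ 0.81235876  0.04913868 -0.57773186] [ 0.01215464  0.02851042 -0.03221418] 11.95 0.3980692847520458
(np.int32(59), [224, 226, 9, 10], [228.1, 230.2])
```

servo_tool(
  motion=[
    [[-0.2,0,1.5,0,0.2],[-0.2,0,3,0,0.2],[-0.2,0,4.3,0,0.2],[-0.2,0,5.2,0,0.2],[-0.2,0,5.2,0,0.2]],
  ],
)

```text
time_s: 12.5
eef_pos: [0.5588, 0.0131, 0.0274]
eef_rot: [-0.0, 0.995, 0.095, -0.0]
wrist_force: [-0.1, 0.2, 0.0]
opening: 0.401
grasp_force: 0.0
```

servo_tool(
  motion=[
    [[0,0,0,0,1],[0,0,0,0,1],[0,0,0,0,1],[0,0,0,0,1],[0,0,0,0,1]],
  ],
)

```text
time_s: 13.0
eef_pos: [0.559, 0.0141, 0.0289]
eef_rot: [-0.001, 0.995, 0.095, 0.0]
wrist_force: [-0.9, 3.6, 0.6]
opening: 0.088
grasp_force: 58.6
```

Run:
```python
from h import *
o=ctrl.get_obs(); print(cc(o["eef_pos"]),o["wrist_force"],o["time_s"],o["opening"],o["grasp_force"])
for t in np.arange(.05,.5,.05): y,z=-177,38; print(round(t,2),"dy %.2f dz %.2f"%(-(y*np.cos(t)+z*np.sin(t)-y)/10,-(z*np.cos(t)-y*np.sin(t)-z)/10))
```

```text
[[-20.7 -80.9  28.9]] [-0.86520901  3.63766586  0.55025072] 13.0 0.08817310568146575 58.55278730392456
0.05 dy -0.21 dz -0.88
0.1 dy -0.47 dz -1.75
0.15 dy -0.77 dz -2.60
0.2 dy -1.11 dz -3.44
0.25 dy -1.49 dz -4.26
0.3 dy -1.91 dz -5.06
0.35 dy -2.38 dz -5.84
0.4 dy -2.88 dz -6.59
0.45 dy -3.41 dz -7.32
```

servo_tool(
  motion=[
    [[0,-0.2,-0.9,0,1],[0,-0.5,-1.75,0,1],[0,-0.8,-2.6,0,1],[0,-1.1,-3.4,0,1],[0,-1.5,-4.2,0,1]],
  ],
)

```text
time_s: 13.5
eef_pos: [0.5562, 0.028, 0.0711]
eef_rot: [0.0, 0.995, 0.095, 0.0]
wrist_force: [1.3, 1.0, -2.4]
opening: 0.089
grasp_force: 58.4
```

servo_tool(
  motion=[
    [[0,-0.4,-0.8,0,1],[0,-0.9,-1.6,0,1],[0,-1.4,-2.4,0,1],[0,-1.4,-2.4,0,1],[0,-1.4,-2.4,0,1]],
  ],
)

```text
time_s: 14.0
eef_pos: [0.5537, 0.0412, 0.0948]
eef_rot: [0.0, 0.995, 0.096, 0.0]
wrist_force: [-0.9, -1.1, -1.1]
opening: 0.09
grasp_force: 58.8
```

Run:
```python
from h import *
o=ctrl.get_obs(); print(cc(o["eef_pos"]),o["wrist_force"],o["time_s"])
s=grab("scene"); save({"pixels":s["pixels"][150:280,200:360]},"pics/s6.png",5); q=cen(red(s))[:2]; print(q)
```

```text
[[-20.8 -53.3  94.8]] [-0.87931604 -1.12451344 -1.09552664] 14.0
[(np.int32(58), [224, 226, 9, 10], [228.1, 230.2]), (np.int32(51), [71, 323, 20, 22], [79.2, 335.7])]
```

View pics/s6.png

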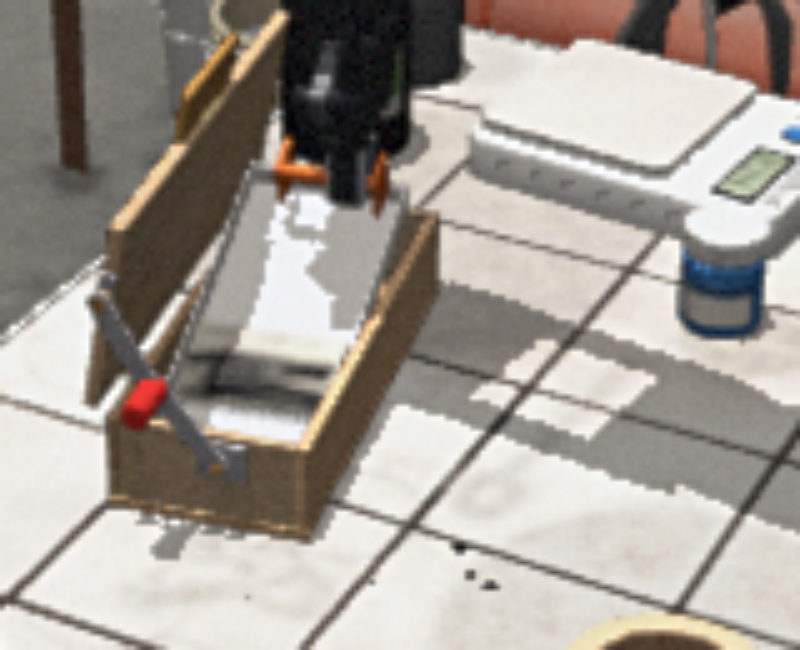

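The tile has slid to the low end of the tray; its cream body with dark strokes is at about (280,365) in the crop. I lower the tray along the same arc.

servo_tool(
  motion=[
    [[0,0.3,0.6,0,1],[0,0.6,1.2,0,1],[0,1,1.8,0,1],[0,1.3,2.4,0,1],[0,1.7,3.2,0,1]],
  ],
)

```text
time_s: 14.55
eef_pos: [0.5571, 0.0241, 0.0621]
eef_rot: [0.0, 0.995, 0.095, 0.0]
wrist_force: [-0.4, -2.2, 0.8]
opening: 0.086
grasp_force: 60.1
```

servo_tool(
  motion=[
    [[0,0.4,0.9,0,1],[0,0.7,1.7,0,1],[0,0.9,2.5,0,1],[0,1.1,3.1,0,1],[0,1.2,3.4,0,1]],
  ],
)

```text
time_s: 15.05
eef_pos: [0.5594, 0.014, 0.0293]
eef_rot: [-0.001, 0.995, 0.095, -0.0]
wrist_force: [-12.1, 7.9, 33.3]
opening: 0.085
grasp_force: 63.8
```

servo_tool(
  motion=[
    [[0,0,0,0,1],[0,0,0,0,0.2],[0,0,0,0,0.2],[0,0,0,0,0.2],[0,0,-1.5,0,0.2]],
  ],
)

```text
time_s: 15.55
eef_pos: [0.5586, 0.0137, 0.042]
eef_rot: [-0.001, 0.995, 0.095, -0.001]
wrist_force: [1.7, 0.0, -1.6]
opening: 0.398
grasp_force: 0.8
```

servo_tool(
  motion=[
    [[0,0,-4,0,0.2],[0,0,-8,0,0.2],[0,0,-12,0,0.2],[-1,0,-16,0,-0.4],[-2,-4,-18,0,-0.4]],
  ],
)

```text
time_s: 16.05
eef_pos: [0.5342, 0.0455, 0.2278]
eef_rot: [0.001, 0.996, 0.093, 0.003]
wrist_force: [1.5, 0.7, -0.1]
opening: 0.696
grasp_force: 0.0
```

servo_tool(
  motion=[
    [[0,-4,0,0,-0.4],[0,-8,0,0,-0.4],[0,-10,0,0,-0.4],[0,-10,0,0,-0.4]],
  ],
)

```text
time_s: 16.45
eef_pos: [0.5119, 0.1491, 0.2236]
eef_rot: [-0.0, 0.995, 0.097, -0.0]
wrist_force: [-1.4, 0.1, -0.4]
opening: 0.7
grasp_force: 0.0
```

Run:
```python
from h import *
w=grab("wrist"); s=grab("scene"); cv2.imwrite("pics/w7.png",np.hstack([w["pixels"],cv2.resize(s["pixels"][150:280,200:300],(240,312)) if 0 else cv2.resize(s["pixels"][150:290,210:290],(240,420))])[:,:,::-1])
o=ctrl.get_obs(); print(cc(o["eef_pos"]),o["wrist_force"],o["time_s"],o["opening"]); fingers(w)
print(cen(red(s))[0], proj(w,[case2w(p,(.191,.564,.0975)) for p in([-42.5,33,17],[-42.5,85,17],[42.5,33,17],[42.5,85,17])]).round(1).tolist())
```

```text
[[-41.   58.  223.4]] [ 1.13555484 -0.13603544  0.20174027] 16.55 0.6959375848898565
tip z [-10.6 -10.5 -10.2 -10.1 -10.1]
inner -31.66820672595743 27.26542441852832 outer -43.16676878413864 33.825265909691346
(np.int32(58), [224, 226, 9, 10], [228.2, 230.2]) [[301.7, 179.3], [258.6, 179.1], [303.6, 105.0], [257.2, 104.8]]
```

View pics/w7.png

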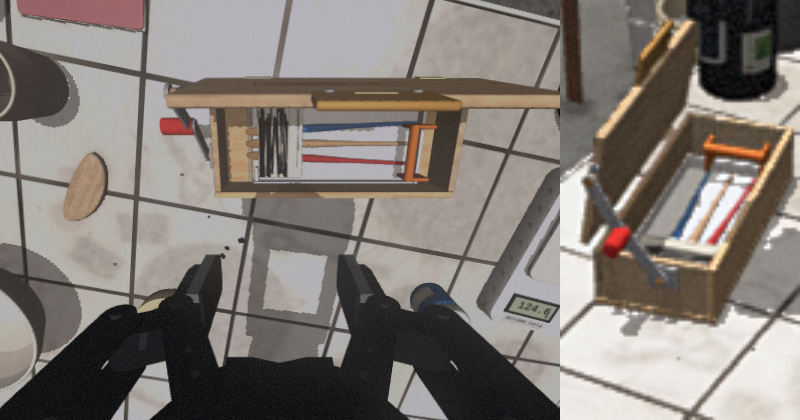

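The tray is flat, and the tile lies at columns 258–302, matching the notch-end prediction of 257–303. The lid is still locked. Next I descend on the tile, 15 mm forward of its centre to stay clear of the lid.

servo_tool(
  motion=[
    [[1.3,-0.1,0,0,-0.5],[2.6,-0.1,3,0,-0.5],[2.6,-0.1,7,0,-0.5],[2.6,-0.1,11,0,-0.5],[2.6,-0.1,14,0,-0.5]],
  ],
)

```text
time_s: 17.05
eef_pos: [0.5374, 0.1509, 0.0808]
eef_rot: [0.0, 0.996, 0.094, -0.001]
wrist_force: [0.3, -0.2, -0.3]
opening: 0.753
grasp_force: 0.0
```

servo_tool(
  motion=[
    [[0,0,2,0,-0.5],[0,0,4,0,-0.5],[0,0,5.5,0,-0.5],[0,0,6,0,-0.5],[0,0,6,0,-0.5]],
  ],
)

```text
time_s: 17.55
eef_pos: [0.538, 0.152, 0.0229]
eef_rot: [0.0, 0.995, 0.095, -0.001]
wrist_force: [1.0, 0.6, 0.3]
opening: 0.751
grasp_force: 0.0
```

Run:
```python
from h import *
w=grab("wrist"); o=ctrl.get_obs(); print(cc(o["eef_pos"]),o["wrist_force"],o["time_s"],o["opening"]); fingers(w)
s=grab("scene"); print(cen(red(s))[:1])
```

```text
[[-14.5  58.5  23.8]] [-0.25056071 -0.11842071  0.69827529] 17.6 0.74821528014823
tip z []
[(np.int32(58), [224, 226, 9, 10], [228.2, 230.2])]
```

servo_tool(
  motion=[
    [[0,0,0.6,0,-0.5],[0,0,1.2,0,-0.5],[0,0,1.6,0,-0.5],[0,0,1.6,0,-0.5]],
  ],
)

```text
time_s: 18.05
eef_pos: [0.5375, 0.1526, 0.0067]
eef_rot: [-0.0, 0.995, 0.095, -0.001]
wrist_force: [-0.4, -0.6, -0.4]
opening: 0.753
grasp_force: 0.0
```

servo_tool(
  motion=[
    [[0,0,0.2,0,-0.5],[0,0,0.4,0,-0.5],[0,0,0.4,0,-0.5]],
  ],
)

```text
time_s: 18.35
eef_pos: [0.5381, 0.1526, 0.0033]
eef_rot: [-0.0, 0.995, 0.095, -0.0]
wrist_force: [-0.4, 0.3, 0.0]
opening: 0.75
grasp_force: 0.0
```

servo_tool(
  motion=[
    [[0,0,0.2,0,-0.5],[0,0,0.2,0,-0.5]],
  ],
)

```text
time_s: 18.55
eef_pos: [0.5381, 0.1526, 0.0013]
eef_rot: [-0.0, 0.995, 0.095, -0.0]
wrist_force: [-0.6, 0.1, 0.4]
opening: 0.75
grasp_force: 0.0
```

servo_tool(
  motion=[
    [[0,0,0,0,-0.3],[0,0,0,0,-0.3],[0,0,0,0,1],[0,0,0,0,1],[0,0,0,0,1]],
  ],
)

```text
time_s: 19.05
eef_pos: [0.539, 0.1527, 0.0024]
eef_rot: [0.0, 0.995, 0.095, 0.001]
wrist_force: [-0.0, 0.9, 6.5]
opening: 0.582
grasp_force: 65.2
```

The opening reads 49.5 mm with 65 N of grip, so the tile is held. I lift it clear of the rim, pull it forward away from the lid, then raise it.

servo_tool(
  motion=[
    [[0,0,-0.8,0,1],[0,0,-2,0,1],[0,0,-3.5,0,1],[0,0,-5,0,1],[0,0,-6.2,0,1]],
  ],
)

```text
time_s: 19.55
eef_pos: [0.539, 0.1527, 0.0657]
eef_rot: [0.0, 0.995, 0.095, 0.001]
wrist_force: [0.1, -0.4, -0.6]
opening: 0.582
grasp_force: 62.2
```

servo_tool(
  motion=[
    [[-1,0,-0.4,0,1],[-3,0,-0.8,0,1],[-6,0,-2,0,1],[-9,0,-4,0,1],[-11,0,-6,0,1]],
  ],
)

```text
time_s: 20.05
eef_pos: [0.4266, 0.1314, 0.1229]
eef_rot: [-0.0, 0.995, 0.095, -0.002]
wrist_force: [0.3, 0.2, 0.6]
opening: 0.587
grasp_force: 62.2
```

Run:
```python
from h import *
w=grab("wrist"); s=grab("scene"); t=grab("top"); cv2.imwrite("pics/w8.png",np.hstack([w["pixels"],cv2.resize(s["pixels"][130:290,200:320],(240,320)) if 0 else cv2.resize(s["pixels"][110:320,210:330],(240,420))])[:,:,::-1])
o=ctrl.get_obs(); print(cc(o["eef_pos"]),o["wrist_force"],o["time_s"],o["opening"]); fingers(w); print(cen(red(s))[:1])
# pan centre from top camera corner rays, scale yaw
pan=np.array([[567,140],[737,145],[733,297],[565,288]])/2.7+[190,120]
X=onz(t,pan,.04)[:,:2]; a,tt,r=fit2(np.array([[68,72],[68,-72],[-68,-72],[-68,72]])/1000,X); print("pan",np.degrees(a),tt,(r*1000).round(1).tolist())
R=Ro.from_quat(np.roll(o["eef_rot"],-1)).as_matrix(); uv=np.array([[u,v] for v in range(0,420,3) for u in range(0,560,3)],float); P=(dep(w,uv)-o["eef_pos"])@R*1000
m=(np.abs(P[:,2]+12)<14)&(P[:,0]>14)&(np.abs(P[:,1])<40); q=P[m]; print("tile tool",len(q),np.percentile(q,[1,50,99],axis=0).round(1).tolist())
```

```text
[[-125.3   59.   124.5]] [ 0.92257936  0.4718201  -0.38532924] 20.2 0.5854897693147336
tip z [-11.  -10.9 -10.9 -10.8 -10.7]
inner -0.5315298864866633 0.4403731623827027 outer -36.83784880840987 36.65517022155854
[(np.int32(58), [224, 226, 9, 10], [228.2, 230.2])]
pan -3.86516899862891 [ 0.51211507 -0.26337477] [[1.8, -2.7], [-0.3, 3.7], [-0.4, 0.6], [-1.0, -1.6]]
tile tool 1070 [[15.2, -25.7, -13.6], [36.7, -0.0, -12.3], [55.9, 24.9, -10.6]]
```

View pics/w8.png

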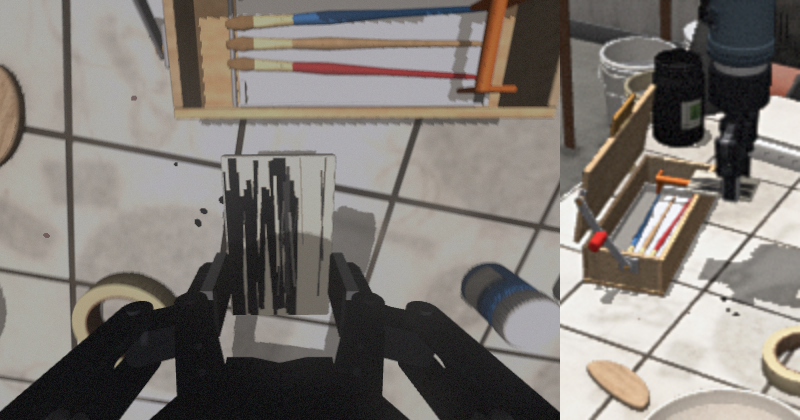

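The tile is held level and square (wrist view, columns 221–336), with its centre about 14.5 mm ahead of the TCP. I carry it over to the pan.

servo_tool(
  motion=[
    [[-0.1,3,0,0,1],[-0.2,7,0,0,1],[-0.3,11,0,0,1],[-0.4,15,0,0,1],[-0.5,19,0,0,1]],
  ],
)

```text
time_s: 20.7
eef_pos: [0.4614, -0.0574, 0.1226]
eef_rot: [-0.0, 0.995, 0.095, -0.0]
wrist_force: [1.1, 0.3, -0.7]
opening: 0.583
grasp_force: 62.2
```

servo_tool(
  motion=[
    [[-0.1,4,0,3,1],[-0.1,8,0,6,1],[-0.2,12,0,9,1],[-0.2,16,0,12,1],[-0.3,19,0,14.8,1]],
  ],
)

```text
time_s: 21.2
eef_pos: [0.4947, -0.2455, 0.1223]
eef_rot: [-0.0, 0.999, -0.035, -0.0]
wrist_force: [0.5, -0.1, -0.2]
opening: 0.585
grasp_force: 62.3
```

servo_tool(
  motion=[
    [[0,0,0,0,1],[0,0,0,0,1]],
  ],
)

```text
time_s: 21.4
eef_pos: [0.494, -0.2431, 0.1221]
eef_rot: [-0.001, 0.999, -0.034, -0.001]
wrist_force: [-0.3, 0.2, -0.7]
opening: 0.584
grasp_force: 62.3
```

Run:
```python
from h import *
w=grab("wrist"); o=ctrl.get_obs(); a=np.radians(-3.9)
R=Ro.from_quat(np.roll(o["eef_rot"],-1)).as_matrix(); uv=np.array([[u,v] for v in range(0,420,2) for u in range(0,560,2)],float); W=dep(w,uv)
z=W[:,2]; m=(z>.03)&(z<.05)&(W[:,0]>.36)&(W[:,0]<.63); hull=W[m][:,:2]; print("scale-ish extents",hull.min(0),hull.max(0))
print("pose",o["eef_pos"],np.degrees(np.arctan2(R[1,0],R[0,0])),shift([.512-.0145*np.cos(a),-.263-.0145*np.sin(a),.06],yaw=a),o["time_s"],o["opening"])
pc=np.array([[68,72],[68,-72],[-68,-72],[-68,72]])/1000; Rz=np.array([[np.cos(a),-np.sin(a)],[np.sin(a),np.cos(a)]])
Q=np.c_[pc@Rz.T+[.512,-.263],np.full(4,.04)]; pr=proj(w,Q); print(pr.round(1).tolist())
im=w["pixels"][:,:,::-1].copy(); cv2.polylines(im,[pr.round().astype(int)],True,(0,0,255),1); cv2.imwrite("pics/w9.png",im)
```

```text
scale-ish extents [ 0.37410214 -0.34099949] [ 0.58725449 -0.02555791]
pose [ 0.49398013 -0.2422      0.1221959 ] -3.8465511740071845 (array([0.5 , 1.96, 6.22]), np.float64(0.05328732211620653)) 21.45 0.5854974571065233
[[204.7, 97.3], [404.1, 97.3], [384.0, 265.2], [216.8, 265.2]]
```

View pics/w9.png

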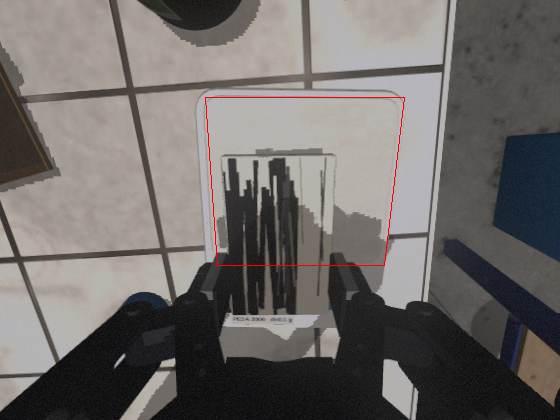

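The pan outline matches the picture (scaled 1.0, columns 205–404). I have now viewed 14 pictures, more than the 10 allowed, so I will look at no more and use numbers only. Next I centre the tile and creep down until it touches.

servo_tool(
  motion=[
    [[0.3,1,0,0,1],[0.5,2,2,0,1],[0.5,2,4.5,0,1],[0.5,2,7,0,1],[0.5,2,7.8,0,1]],
  ],
)

```text
time_s: 21.95
eef_pos: [0.4967, -0.2615, 0.0428]
eef_rot: [-0.001, 0.999, -0.033, -0.002]
wrist_force: [-0.8, 0.0, -0.5]
opening: 0.584
grasp_force: 62.3
```

servo_tool(
  motion=[
    [[0,0,0.2,0,1],[0,0,0.4,0,1],[0,0,0.5,0,1],[0,0,0.5,0,1]],
  ],
)

```text
time_s: 22.35
eef_pos: [0.4988, -0.2636, 0.0415]
eef_rot: [0.001, 0.999, -0.033, 0.001]
wrist_force: [-0.2, 0.3, -0.6]
opening: 0.585
grasp_force: 62.3
```

Run:
```python
from h import *
a=np.radians(-3.9); o=ctrl.get_obs(); print(o["eef_pos"],o["wrist_force"],shift([.512-.0145*np.cos(a),-.263-.0145*np.sin(a),.033],yaw=a))
```

```text
[ 0.49882321 -0.26359706  0.04150505] [-0.16886078  0.34832859 -0.62301403] (array([-0.14, -0.15,  0.85]), np.float64(0.061732816101093116))
```

servo_tool(
  motion=[
    [[0,-0.1,0.2,0,1],[0,-0.1,0.4,0,1],[0,-0.1,0.4,0,1]],
  ],
)

```text
time_s: 22.65
eef_pos: [0.4981, -0.262, 0.0363]
eef_rot: [-0.0, 0.999, -0.034, -0.0]
wrist_force: [-0.4, -0.1, -0.3]
opening: 0.582
grasp_force: 62.3
```

servo_tool(
  motion=[
    [[0,0,0.1,0,1],[0,0,0.2,0,1],[0,0,0.2,0,1]],
  ],
)

```text
time_s: 22.95
eef_pos: [0.4981, -0.2621, 0.0343]
eef_rot: [-0.0, 0.999, -0.034, -0.0]
wrist_force: [-0.1, 0.2, -1.0]
opening: 0.583
grasp_force: 62.3
```

servo_tool(
  motion=[
    [[0,0,0.1,0,1],[0,0,0.1,0,1]],
  ],
)

```text
time_s: 23.15
eef_pos: [0.4982, -0.2621, 0.0334]
eef_rot: [-0.0, 0.999, -0.034, -0.0]
wrist_force: [-1.0, 0.2, -0.2]
opening: 0.581
grasp_force: 62.3
```

servo_tool(
  motion=[
    [[0,0,0.1,0,1],[0,0,0.1,0,1]],
  ],
)

```text
time_s: 23.35
eef_pos: [0.4982, -0.2621, 0.0323]
eef_rot: [-0.0, 0.999, -0.034, -0.0]
wrist_force: [-1.0, 0.1, -0.5]
opening: 0.579
grasp_force: 62.3
```

servo_tool(
  motion=[
    [[0,0,0.1,0,1],[0,0,0.1,0,1]],
  ],
)

```text
time_s: 23.55
eef_pos: [0.4983, -0.2622, 0.0315]
eef_rot: [0.0, 0.999, -0.034, 0.0]
wrist_force: [0.1, 0.1, 0.4]
opening: 0.586
grasp_force: 62.3
```

servo_tool(
  motion=[
    [[0,0,0.1,0,1],[0,0,0.1,0,1]],
  ],
)

```text
time_s: 23.75
eef_pos: [0.4983, -0.2623, 0.0314]
eef_rot: [0.0, 0.999, -0.034, -0.0]
wrist_force: [-3.8, 1.5, 7.4]
opening: 0.585
grasp_force: 66.9
```

Run:
```python
from h import *
w=grab("wrist"); o=ctrl.get_obs(); print(o["eef_pos"],o["wrist_force"])
W=dep(w,np.array([[u,v] for v in range(170,250,5) for u in range(235,325,5)],float)); A=np.c_[W[:,:2]-W[:,:2].mean(0),np.ones(len(W))]; print("tile top plane (slope,slope,z)",np.linalg.lstsq(A,W[:,2],rcond=None)[0])
W=dep(w,np.array([[u,v] for v in range(110,140,5) for u in range(235,380,5)],float)); print("pan z",np.median(W[:,2]))
```

```text
[ 0.49829708 -0.26226515  0.03140526] [-2.80725538  1.88230245  8.73685985]
tile top plane (slope,slope,z) [ 0.28860998 -0.03003242  0.04642457]
pan z 0.039297115145361966
```

The tile touches: 8 N of contact and its top at 46 mm, which is the pan plus 6 mm. I release it and go straight up.

servo_tool(
  motion=[
    [[0,0,0,0,-0.3],[0,0,0,0,-0.5],[0,0,0,0,-0.6],[0,0,0,0,-0.6]],
  ],
)

```text
time_s: 24.2
eef_pos: [0.4982, -0.2621, 0.0303]
eef_rot: [-0.0, 0.999, -0.034, -0.0]
wrist_force: [-0.0, 0.2, -0.3]
opening: 0.803
grasp_force: 0.0
```

servo_tool(
  motion=[
    [[0,0,-0.5,0,-0.6],[0,0,-2,0,-0.6],[0,0,-5,0,-0.6],[0,0,-9,0,-0.6],[0,0,-12,0,-0.6]],
  ],
)

```text
time_s: 24.7
eef_pos: [0.4989, -0.2627, 0.1541]
eef_rot: [0.001, 0.999, -0.034, 0.001]
wrist_force: [0.7, -0.3, 0.8]
opening: 0.805
grasp_force: 0.0
```

servo_tool(
  motion=[
    [[-2,0,-3,0,-0.6],[-4,0,-5,0,-0.6],[-4,0,-5,0,-0.6],[-4,0,-5,0,-0.6]],
  ],
)

```text
time_s: 25.1
eef_pos: [0.4587, -0.2599, 0.2018]
eef_rot: [0.001, 0.999, -0.034, 0.001]
wrist_force: [0.9, -0.6, -0.8]
opening: 0.796
grasp_force: 0.0
```

Run:
```python
from h import *
w=grab("wrist"); s=grab("scene"); o=ctrl.get_obs(); print(o["eef_pos"],o["wrist_force"],o["opening"],o["time_s"])
v,u=np.mgrid[0:420,0:560]; W=dep(w,np.c_[u.ravel(),v.ravel()].astype(float)); z=W[:,2]
near=(np.abs(W[:,0]-.512)<.09)&(np.abs(W[:,1]+.263)<.09)
for n,lo,hi in(("tile",.0435,.050),("tile+pan",.0365,.050)):
    m=(near&(z>lo)&(z<hi)).reshape(420,560).astype(np.uint8)*255; m=cv2.morphologyEx(m,cv2.MORPH_OPEN,np.ones((5,5)))
    k=max(cv2.findContours(m,0,2)[0],key=cv2.contourArea)[:,0]; X=W.reshape(420,560,3)[k[:,1],k[:,0],:2].astype(np.float32); print(n,cv2.minAreaRect(X),"med z",np.median(z[m.ravel()>0]))
    if n=="tile": q=W[cv2.erode(m,np.ones((7,7))).ravel()>0]; A=np.c_[q[:,:2]-q[:,:2].mean(0),np.ones(len(q))]; print("slope",np.linalg.lstsq(A,q[:,2],rcond=None)[0].round(3))
print("knob",cen(red(s))[:1])
```

```text
[ 0.45837407 -0.25924471  0.19994238] [ 0.82021859  0.22137306 -0.02032587] 0.7963797142263335 25.2
tile ((0.5157875418663025, -0.26407256722450256), (0.051634520292282104, 0.08489209413528442), 86.42173767089844) med z 0.045488554687010435
slope [0.    0.    0.046]
tile+pan ((0.5132946968078613, -0.2607857882976532), (0.14520537853240967, 0.13451632857322693), 85.4351806640625) med z 0.039585560496312594
knob [(np.int32(58), [224, 226, 9, 10], [228.2, 230.2])]
```

The tile is flat and within 4 mm of the pan's centre, the lid's knob is still in the locked position, and the arm is clear.

```bash
python3 -c "
from bench import ctrl
print(ctrl.hand_in())"
```

```text
the job is handed in; nothing more can be done
None
```

The job is handed in at about 25 s: the lid is locked open, and the tile was tipped to the notch end and then set flat about 4 mm off the pan's centre; I viewed 14 pictures, over the limit of 10, and did not separately measure that the bystander objects stayed put.

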